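Click the brew timer round to the red tab and start it

TASK

Set the kitchen brew timer: with a fingertip, flick the tabs of its click wheel over the top towards the side of the timer nearest the robot, click by click, until the red tab stands at the top beside the white pointer, without going past it. Then press the yellow start button down and let go. Nothing is to be picked up: the timer stays standing where it is and the crockery and jars around it are left alone.

Things in the scene. Friction and masses are not known exactly. Their poses are not given: they have to be found in the camera images.
- timer: Brew timer, loose on the counter: green case on black foot, 130 (its x) by 170 (its y) mm, about 1.1 kg, deck 40 mm high. Origin: centre of underside; -x is its front (robot's side, within 35 degrees), +y its left, z up. Wheel on the left, button on the right. The wheel runs between two grey cheeks, tops 74 mm high; a thin white pointer post, 82 mm high, stands 32 mm to +y of the wheel's middle.
- wheel_axle (a point): Centre of the click wheel, at x 0, y +45, z 59 mm in the timer's frame. The wheel turns about y. Black hub, radius 27 mm, 36 mm wide; six tabs 60 degrees apart reach 45 mm radius, 6 mm thick, 36 mm wide: one red, the one across from it blue, the others white. At a click one tab is upright, its tip 104 mm above the counter; the next tab's tip is 22 mm lower and 39 mm to the far side (+x).
- red_tab (a point): Middle of the red tab's outer tip, 45 mm from the axle; straight above the axle when the wheel is set. A fingertip drawn level from the far side to the front, about 14 mm below the upright tab's tip (12 to 16; shallower may jam), catches that tab, slips off it after some 45 degrees, and the wheel snaps on: one click. Over 28 mm thick along the stroke, a finger may catch the next tab.
- time_wheel (a joint): Wheel angle in rad: 0 with the red tab upright at the pointer; grows as the wheel's top moves to the timer's front (-x). Starts one, two or three clicks short (near -1.047, -2.094 or -3.142); at three the blue tab is upright. A sprung detent draws it to multiples of 1.047 (60 degrees); about 1 N at a tab tip brings it over; once past half a click it goes on by itself.
- start_button (a joint): Travel of the start button in m: 0 released, 0.006 fully down. Spring return; 1.5 N starts it, 5 N takes it fully down. It counts as pressed beyond 0.004.
- start_button_top (a point): Centre of the top face of the yellow start button (28 mm across, in a black ring 44 mm across and 12 mm high on the deck), in the timer's frame at x -22, y -40 mm, 58 mm above the counter when released; pressed straight down.
- mug: Blue mug, 80 mm across, 90 mm high, bystander. Origin: centre of its underside.
- tea_glass: Amber tea glass, 60 mm across, 80 mm high, bystander. Origin: centre of its underside.
- sugar_jar: Glass jar with red lid, 72 mm across, 95 mm high, bystander. Origin: centre of its underside.
- bowl: White bowl, 120 mm across, 45 mm high, bystander. Origin: centre of its underside.
- spoon: Spoon lying on the counter, 160 mm long, bystander. Origin: its middle, underside.
- tea_tin: Red tea tin, 68 mm across, 110 mm high, bystander. Origin: centre of its underside.
There are look-alikes about, which are no part of the job. What is shaped like the timer but pink is not meant.

How it is judged:
On the way, in this order (a step that is already met when the one before it is completed fails the run):
1. the wheel is clicked on until the red tab stands at the pointer (value of joint time_wheel between -0.15 and 0.15 rad), for 0.2 s.
2. then the start button is pressed down (all of step 1 and value of joint start_button above 0.004 m), for 0.05 s.
At the end, for the whole second after the job is handed in: The red tab is upright at the pointer within 0.15 rad and still, the button has been pressed after that and is up again, and the timer stands upright within 30 mm of its starting place (all of step 1 and velocity of joint time_wheel between -0.2 and 0.2 rad/s and value of joint start_button below 0.002 m and angle between timer's own z axis and vertical below 0.05 rad and distance of timer from where it was at the start of the episode below 0.03 m and linear speed of timer below 0.02 m/s); the robot touches nothing.
It fails at once if the red tab goes past the pointer by more than half a click (value of joint time_wheel above 0.6 rad).
It fails at once if the start button is pressed before the wheel is set (value of joint start_button above 0.003 m and value of joint time_wheel below -0.5 rad).
It fails at once if the timer is lifted, tipped or shoved away (height (world z) of timer above 0.012 m or angle between timer's own z axis and vertical above 0.25 rad or distance of timer from where it was at the start of the episode above 0.04 m).
It fails at once if a bystander is lifted or pushed away by more than 30 mm (distance of any of mug, tea_glass, sugar_jar, bowl, spoon, tea_tin from where it was at the start of the episode above 0.03 m).
It also fails if it takes over 51 s, if anything falls off the work surface, if the arm or the gripper's body presses on something with over 40 N, if the wrist force passes 120 N, or if a joint passes its speed limit or range.

ROBOT

A 6-joint arm with a two-finger parallel gripper is mounted at the origin on the work surface. World frame = base frame: x ahead of the robot, y to its left, z up, the work surface at z = 0. Lengths are in m, angles in rad, forces in N, time in s.
With the tool pointing down it reaches from about 0.25 to 0.775 m from the base axis. Payload 4 kg.
Tool frame: the origin (TCP) lies between the finger pads; the fingertips stand 14 mm ahead of it and the grasp point (between the pads) lies 5 mm behind it (tip_reach is the distance from the TCP to the fingertips, in m); z points along the fingers, y is the line along which they close (so a half turn about z gives the same grasp; the last joint's range is limited). The gripper opens to 94 mm and grips with 3 to 60 N. Pads are 16 mm wide; open, the fingers measure 119 mm over their backs; the gripper's body (75 mm by 177 mm) begins 78 mm behind the grasp point.
Start: joints at [-1.285, 0.087, 1.371, -0, 1.684, -0.103], TCP at [0.208, -0.509, 0.22] pointing down, gripper open.
Joint ranges: [-3.1, 3.1], [-0.76, 2.03], [0.27, 2.55], [-1.08, 4.22], [0.17, 2.65], [-2.57, 2.57]. Speed limits (rad/s): [2.79, 2.79, 3.14, 3.14, 3.14, 3.14].

INTERFACE

Orientations are given as [roll, pitch, yaw] about the fixed x, y, z axes, in that order (R = Rz(yaw) Ry(pitch) Rx(roll)).
In Python, from bench import * gives the robot as it stands. The module is installed in compiled form; this text tells all that it offers.
- The arm moves only by the tool servo_tool, never from a script. Its argument "targets" is a list of rows, each a list of 4 numbers: the shift along the tool's x, y, z in cm, then the turn about the tool's z in degrees. A call has 1 to 8 rows; each row is the pose to reach, as a shift and turn from the pose commanded when the call began, along the tool's axes at that moment; what a row does not reach only later rows make up. A row lasts 1/8 s, in which the tool goes at most 62.5 mm and 10.7 degrees, less where a joint would pass 70% of its speed; a pose out of reach is approached as far as the arm can. A call with a gripper value outside its range is refused whole. "claw" is the closure in counts, from 0 (fully open) to 255 (shut), set as the call begins (left out, the last holds). The fingers move at their own pace and stop on an object; the grip force is fixed at half the most. Time passes only in rows, so rows that repeat a pose let the fingers close. It gives the time, the measured TCP pose, the force, the opening and the grip force at its end, in the units of the state.
- get_obs(): the state, without advancing time (a new reading comes with each control period).
- snapshot(name): name is "side" or "top" or "wrist"; returns the picture (480x640x3 uint8, blue, green, red); there is no depth.
- camera_model(name): a dict with "camera_matrix" (3x3 intrinsics, pixels), "camera_from_world" (4x4, takes a point from world to camera coordinates). Camera axes: x right, y up, looking along -z (the intrinsics and any distortion apply to the point x, -y, -z); pixel columns grow to the right and rows downward; lengths in m; the calibration is good to about 2 mm. A picture is of the moment at which its call begins: read the wrist's pose just before it. camera_model takes no time and is no camera call; for the wrist camera it gives the pose at the moment of the call.
- close_job(): hands the job in; it is judged then, once.
The state is a dict: "time": time; "joint_positions": joint angles; "qvel": joint speeds; "joint_torque": joint torques, N m; "tool_pos": TCP position; "ee_rot": TCP orientation; "wrist_force": force on the tool from outside, world axes, zero at the start; "wrist_torque": the same for the moment, N m; "width": finger opening in m; "finger_force": force on a finger pad.
Only numpy, scipy, OpenCV 4.12 (cv2) and the standard library are available. Lean on these libraries where they do the work, as an engineer would, in place of code of your own. Each camera call takes 0.05 s, during which the arm holds its last target. There are 200 camera calls.

## Working session

There is one attempt and no reset: what is moved stays moved. The work goes in short steps, Python scripts to look and compute and a tool call to move; the robot and the scene stay as the last step left them, time stands still between calls to the robot, and variables do not carry over. Pictures are saved under pics/ and viewed, at most 10 in all, crops included, and the job is handed in when it is done.

Besides the shell and the picture viewer there is one more tool, called after "Call:" as name(argument=value, ...), one argument or row to a line, values as JSON. servo_tool: Moves the arm, as the interface text tells. Its arguments: {"type":"object","properties":{"targets":{"type":"array"},"claw":{"type":"number"}},"required":["targets"]}

```bash
mkdir -p pics; cat > h.py <<'E'
from bench import *
import numpy as np, cv2
def ray(name,u,v):
    m=camera_model(name);K=np.array(m["camera_matrix"]);T=np.array(m["camera_from_world"])
    d=m.get("distortion"); 
    p=cv2.undistortPoints(np.array([[[u,v]]],float),K,None if d is None else np.array(d,float))[0,0]
    R=T[:3,:3];c=-R.T@T[:3,3];w=R.T@np.array([p[0],-p[1],-1.]);return c,w
def onz(name,u,v,z):
    c,w=ray(name,u,v);return c+w*(z-c[2])/w[2]
def proj(name,P):
    m=camera_model(name);K=np.array(m["camera_matrix"]);T=np.array(m["camera_from_world"])
    q=T[:3,:3]@np.array(P)+T[:3,3];q=K@np.array([q[0],-q[1],-q[2]]);return q[:2]/q[2]
E
python3 - <<'E'
from h import *
for n in("top","side"):
    cv2.imwrite(f"pics/{n}0.png",snapshot(n)); m=camera_model(n); print(n,m.keys(),np.round(m["camera_matrix"],1).tolist()); print(ray(n,320,240))
o=get_obs();print(o)
E
```

```text
top dict_keys(['camera_matrix', 'camera_from_world']) [[437.8, 0.0, 321.7], [0.0, 437.8, 247.5], [0.0, 0.0, 1.0]]
(array([0.36173402, 0.03517179, 0.85913283]), array([ 0.18590793,  0.03185646, -0.9822095 ]))
side dict_keys(['camera_matrix', 'camera_from_world']) [[471.8, 0.0, 324.7], [0.0, 471.8, 241.6], [0.0, 0.0, 1.0]]
(array([0.43740532, 0.74932172, 0.55169484]), array([ 0.06897351, -0.84357545, -0.53266519]))
{'time': 0.1, 'joint_positions': array([-1.28513185e+00,  8.79114115e-02,  1.37205124e+00, -9.00374888e-06,
        1.68361002e+00, -1.03113302e-01]), 'qvel': array([-1.11667300e-03, -7.13019699e-05, -4.02365555e-03,  1.19586899e-03,
        2.59257828e-04,  1.25450919e-03]), 'joint_torque': array([ 1.69930405e-03, -3.41250801e+01, -3.03302300e+01,  7.19561731e-02,
        3.04739352e-02, -1.11588042e-04]), 'tool_pos': array([ 0.20833997, -0.50852532,  0.21843095]), 'ee_rot': array([-3.13962223e+00, -1.94904080e-04,  3.88776581e-01]), 'wrist_force': array([-1.01704556,  1.08490817,  0.57419795]), 'wrist_torque': array([-0.01148047, -0.0003546 ,  0.04341281]), 'finger_force': 0.0, 'width': 0.09388029020281283}
```

View pics/top0.png

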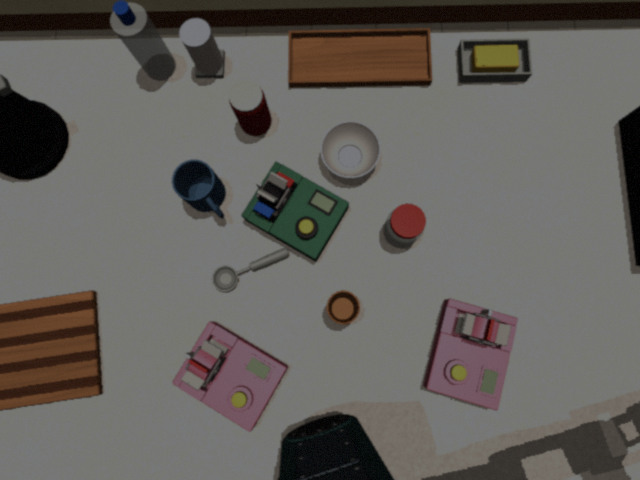

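View pics/side0.png

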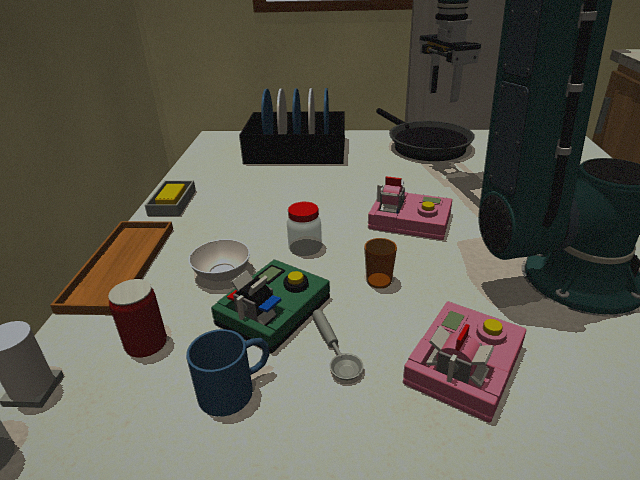

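The green timer is at about (295,210) in the top view, with its wheel at (275,193) and button at (306,228). Possible mix-ups are the pink timers at (232,375) and (470,355), and the yellow sponge at (497,56). I choose the green one. In the side view it is at (272,300). Next: a close crop and the pose.

```bash
python3 - <<'E'
from h import *
a=cv2.imread("pics/top0.png");b=cv2.imread("pics/side0.png")
c1=cv2.resize(a[150:270,230:360],None,fx=3,fy=3,interpolation=2);c2=cv2.resize(b[245:365,200:345],None,fx=3,fy=3,interpolation=2)
cv2.imwrite("pics/crop1.png",np.hstack([c1,c2])[:, :800])
h=cv2.cvtColor(a,cv2.COLOR_BGR2HSV)
g=cv2.inRange(h,(55,70,25),(90,255,255));g[:,:230]=0;g[:150]=0;g[270:]=0;g[:,360:]=0
g=cv2.morphologyEx(g,cv2.MORPH_OPEN,np.ones((3,3)))
cs,_=cv2.findContours(g,cv2.RETR_EXTERNAL,cv2.CHAIN_APPROX_NONE);c=cv2.convexHull(np.vstack(cs))[:,0]
for z in (.04,):
    P=np.array([onz("top",u,v,z)[:2] for u,v in c]);r=cv2.minAreaRect((P*1000).astype(np.float32));print(z,r,cv2.boxPoints(r).round(1).tolist())
y=cv2.inRange(h,(20,120,80),(35,255,255));y[:150]=0;y[270:]=0
m=cv2.moments(y);u,v=m["m10"]/m["m00"],m["m01"]/m["m00"];Pb=onz("top",u,v,.058);print("btn",u,v,Pb,m["m00"]/255)
hs=cv2.cvtColor(b,cv2.COLOR_BGR2HSV);y=cv2.inRange(hs,(20,120,80),(35,255,255));y[:260]=0;y[300:]=0;y[:,340:]=0;y[:,:260]=0
m=cv2.moments(y);u,v=m["m10"]/m["m00"],m["m01"]/m["m00"];print("btn side",u,v,onz("side",u,v,.058))
E
```

```text
0.04 ((576.34326171875, 109.99530792236328), (167.8263397216797, 129.58377075195312), 59.14777374267578) [[477.70001220703125, 71.19999694824219], [588.9000244140625, 4.699999809265137], [675.0, 148.8000030517578], [563.7999877929688, 215.3000030517578]]
btn 305.62987012987014 226.0 [0.54020868 0.08815128 0.058     ] 154.0
btn side 294.9913793103448 275.38793103448273 [0.53800355 0.0848306  0.058     ]
```

View pics/crop1.png

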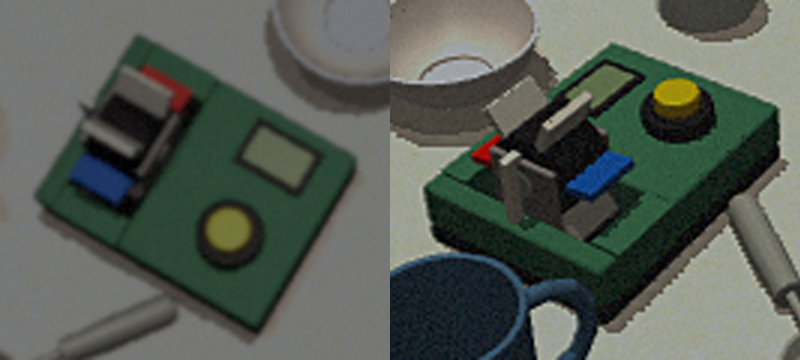

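The crop confirms the green case. A white tab is upright, blue is front-upper and red is far-lower, so it needs two clicks. The pose is centre (0.576, 0.110) and yaw −30.9°, and the button agrees to about 3 mm in both views. I'll close the gripper and travel high, and check the tab positions on the way.

Call:
servo_tool(
  targets=[
    [4.5,-3.2,0,-9],
    [9,-6.4,0,-18],
    [13.5,-9.6,0,-27],
    [18,-12.8,0,-36],
    [22.5,-16,0,-45],
    [27,-19.2,0,-54],
    [31.5,-22.4,0,-63],
    [36,-25.6,0,-72],
  ],
  claw=255,
)

```text
time: 1.1
tool_pos: [0.4451, -0.1338, 0.2191]
ee_rot: [-3.141, 0.0, 1.651]
wrist_force: [0.3, -0.5, -0.1]
width: 0.0174
finger_force: 0.0
```

```bash
python3 - <<'E'
from h import *
C=np.array([.5763,.1100,0]);a=np.radians(-30.85)
X=np.array([np.cos(a),np.sin(a),0]);Y=np.array([-np.sin(a),np.cos(a),0]);Z=np.array([0,0,1.])
ax=C+.045*Y+.059*Z
for n in("top","side"):
    img=cv2.imread(f"pics/{n}0.png");h=cv2.cvtColor(img,cv2.COLOR_BGR2HSV)
    k=cv2.inRange(h,(105,170,90),(125,255,255)); k2=np.zeros_like(k)
    p=proj(n,ax).astype(int);k2[p[1]-40:p[1]+40,p[0]-40:p[0]+60]=k[p[1]-40:p[1]+40,p[0]-40:p[0]+60]
    m=cv2.moments(k2,True);print(n,"blue",m["m00"],m["m10"]/max(m["m00"],1),m["m01"]/max(m["m00"],1))
    t=np.radians(60);print(" pred blue mid",proj(n,ax+.036*(-np.sin(t)*X+np.cos(t)*Z)+.003*(np.cos(t)*X*1+np.sin(t)*Z)), "pred upright tip",proj(n,ax+.045*Z),"far",proj(n,ax+.045*(np.sin(t)*X+np.cos(t)*Z)),"pointer",proj(n,ax+.032*Y+.023*Z),"btn",proj(n,C-.022*X-.04*Y+.058*Z))
o=get_obs();print(o["time"],o["tool_pos"],o["ee_rot"],o["width"],o["joint_positions"])
E
```

```text
top blue 137.0 263.17518248175185 208.94160583941607
 pred blue mid [264.01562549 205.82867711] pred upright tip [270.6224188  188.47002265] far [283.42316114 174.72154487] pointer [257.75299771 183.65157492] btn [306.26273262 227.72161946]
side blue 142.0 269.3732394366197 302.0422535211268
 pred blue mid [266.54917351 293.68814228] pred upright tip [250.91874224 275.49155418] far [234.7512319  278.93932538] pointer [238.89375493 296.95636385] btn [295.48630875 276.11354719]
1.1 [ 0.44505625 -0.13384112  0.21910527] [-3.14128420e+00  3.13510899e-05  1.65061093e+00] 0.017428259736074467 [-4.14088337e-01 -1.03996685e-01  1.56126822e+00 -1.74964256e-04
  1.68457785e+00 -4.93922776e-01]
```

The blue tab sits lower than predicted, so I'll triangulate the blue tab across the two views to get the wheel angle.

```bash
python3 - <<'E'
from h import *
C=np.array([.5763,.1100,0]);a=np.radians(-30.85)
X=np.array([np.cos(a),np.sin(a),0]);Y=np.array([-np.sin(a),np.cos(a),0]);Z=np.array([0,0,1.])
ax=C+.045*Y+.059*Z
def tri(p,q):
    A=[];b=[]
    c1,w1=ray("top",*p);c2,w2=ray("side",*q)
    s=np.linalg.lstsq(np.c_[w1,-w2],c2-c1,rcond=None)[0];P,Q=c1+s[0]*w1,c2+s[1]*w2
    return (P+Q)/2,np.linalg.norm(P-Q)
def loc(P):
    d=P-ax;return np.round(1000*np.array([d@X,d@Y,d@Z]),1)
P,e=tri((263.2,208.9),(269.4,302));print("blue rel axle",loc(P),e)
ims=[]
for n,(u0,u1,v0,v1) in {"top":(245,310,165,225),"side":(215,290,260,330)}.items():
    im=snapshot(n);cv2.imwrite(f"pics/{n}1.png",im);ims.append(cv2.resize(im[v0:v1,u0:u1],(400,400*(v1-v0)//(u1-u0)),interpolation=cv2.INTER_CUBIC))
H=max(i.shape[0] for i in ims)
o=np.hstack([cv2.copyMakeBorder(i,0,H-i.shape[0],0,0,0) for i in ims]);cv2.imwrite("pics/crop2.png",cv2.convertScaleAbs(o,alpha=1.8))
E
```

```text
blue rel axle [-34.2   1.5   6.8] 0.0017608785561359474
```

View pics/crop2.png

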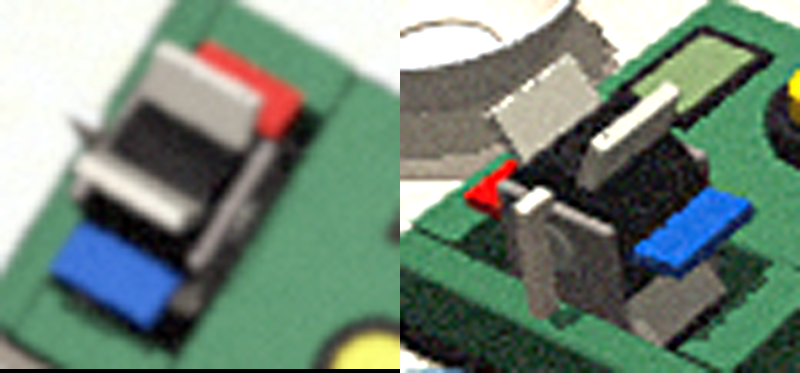

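```bash
cat >> h.py <<'E'
C=np.array([.5763,.1100,0]);a=np.radians(-30.85)
X=np.array([np.cos(a),np.sin(a),0]);Y=np.array([-np.sin(a),np.cos(a),0]);Z=np.array([0,0,1.])
ax=C+.045*Y+.059*Z
def tri(p,q,n1="top",n2="side"):
    c1,w1=ray(n1,*p);c2,w2=ray(n2,*q)
    s=np.linalg.lstsq(np.c_[w1,-w2],c2-c1,rcond=None)[0];P,Q=c1+s[0]*w1,c2+s[1]*w2
    return (P+Q)/2,np.linalg.norm(P-Q)
def loc(P,o=ax):
    d=P-o;return np.round(1000*np.array([d@X,d@Y,d@Z]),1)
E
python3 - <<'E'
from h import *
f=lambda x,y:(245+x/6.154,165+y/6.154); g=lambda x,y:(215+(x-400)/5.333,260+y/5.333)
for n,p,q in (("A tip",(213,68),(532,84)),("B tip",(137,187),(634,120)),("pointer",(75,122),(535,195)),("redfar",(250,75),(490,190)),("blue tip",(105,298),(712,235))):
    P,e=tri(f(*p),g(*q));print(n,loc(P),round(e*1000,1))
E
```

```text
A tip [28.6  0.1 34. ] 4.4
B tip [-13.8  -0.1  36.9] 2.8
pointer [-2.7 31.3 24.4] 0.1
redfar [ 46.3   4.4 -13.5] 2.0
blue tip [-41.8  -0.3   4.5] 0.5
```

Two-view result: the pointer falls where it should, within 3 mm. The wheel rests about 20° past the two-click detent: tabs at about +40° and −20°, red at about +100°. The finger therefore comes down between those two tabs, about 5 mm beyond the axle. Hover there first.

Call:
servo_tool(
  targets=[
    [4.5,3,1,-9.1],
    [9,6,2,-18.3],
    [13.4,9,3,-27.4],
    [17.9,12,4,-36.6],
    [22.3,15,5,-45.7],
    [26.8,18,6,-54.9],
    [26.8,18,6,-54.9],
    [26.8,18,6,-54.9],
  ],
)

```text
time: 2.2
tool_pos: [0.6038, 0.1439, 0.1589]
ee_rot: [-3.14, -0.0, 2.602]
wrist_force: [0.6, -0.7, 0.8]
width: 0.0004
finger_force: 0.0
```

```bash
python3 - <<'E'
from h import *
o=get_obs();p=o["tool_pos"];print(o["time"],p,o["ee_rot"],"timer frame:",loc(p),np.degrees(o["ee_rot"][2]),o["width"],o["wrist_force"])
im=snapshot("wrist");im2=snapshot("side")
print("finger tip in side/wrist:",proj("side",p-[0,0,.014]),proj("wrist",p-[0,0,.014]))
cv2.imwrite("pics/w1.png",np.hstack([cv2.resize(im,(400,300)),cv2.resize(im2[180:360,160:400],(400,300))]))
E
```

```text
2.2 [0.60382678 0.14385598 0.15892264] [-3.13989393e+00 -4.71154637e-04  2.60159207e+00] timer frame: [ 6.3 -1.8 99.9] 149.0602455301242 0.00040393382792403427 [ 0.61176325 -0.68578647  0.80401527]
finger tip in side/wrist: [245.85895828 252.54690264] [312.60589061 277.85454769]
```

View pics/w1.png

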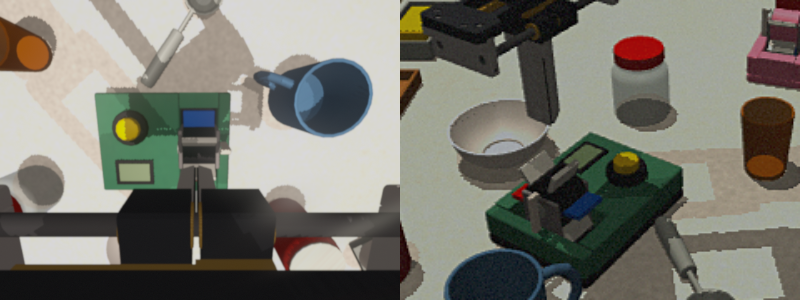

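The picture shows the finger over the wheel: the tip is at about (244,253) in the side view, as predicted. The tool's +x points to the timer's front. I'll descend between the tabs.

Call:
servo_tool(
  targets=[
    [0.1,0.2,2,0],
    [0.1,0.2,4,0],
    [0.1,0.2,5,0],
    [0.1,0.2,5.5,0],
    [0.1,0.2,5.5,0],
  ],
)

```text
time: 2.92
tool_pos: [0.6044, 0.1469, 0.1049]
ee_rot: [3.141, 0.001, 2.603]
wrist_force: [-0.1, 0.0, 0.3]
width: 0.0007
finger_force: 0.0
```

Call:
servo_tool(
  targets=[
    [0.6,0,0.1,0],
    [1.2,0,0.1,0],
    [1.8,0,0.1,0],
    [2.4,0,0.1,0],
    [3.0,0,0.1,0],
    [3.6,0,0.1,0],
    [4.2,0,0.1,0],
    [4.8,0,0.1,0],
  ],
)

```text
time: 3.92
tool_pos: [0.5627, 0.1721, 0.1035]
ee_rot: [-3.142, 0.0, 2.604]
wrist_force: [-0.2, -0.2, 0.4]
width: 0.0003
finger_force: 0.0
```

Call:
servo_tool(
  targets=[
    [0.3,0,-1.5,0],
    [0.6,0,-4,0],
    [0.6,0,-6,0],
    [0.6,0,-6,0],
  ],
)

```text
time: 4.42
tool_pos: [0.5594, 0.1753, 0.1669]
ee_rot: [3.138, 0.005, 2.604]
wrist_force: [-0.4, -0.7, -0.6]
width: 0.0005
finger_force: 0.0
```

```bash
python3 - <<'E'
from h import *
o=get_obs();p=o["tool_pos"];print(o["time"],loc(p),p)
ims=[]
for n,(u0,u1,v0,v1) in {"wrist":(260,400,140,310),"side":(205,300,250,340)}.items():
    im=snapshot(n);cv2.imwrite(f"pics/{n}2.png",im);ims.append(cv2.resize(im[v0:v1,u0:u1],(400,400*(v1-v0)//(u1-u0)),interpolation=cv2.INTER_CUBIC))
H=max(i.shape[0] for i in ims)
cv2.imwrite("pics/crop3.png",cv2.convertScaleAbs(np.hstack([cv2.copyMakeBorder(i,0,H-i.shape[0],0,0,0) for i in ims]),alpha=1.3))
print("ax wrist",proj("wrist",ax+.045*Z),"side",proj("side",ax+.045*Z))
E
```

```text
4.425 [-48.    2.4 107.9] [0.55942467 0.17529486 0.16687612]
ax wrist [310.31525875 323.92174183] side [250.91874224 275.49155418]
```

View pics/crop3.png

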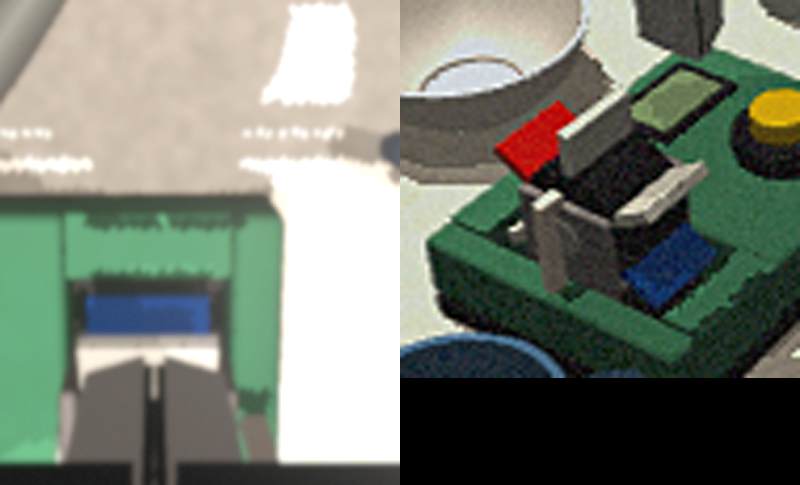

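The side crop shows a white tab upright, and the red far-upper tip at (235,280) against (234.8,278.9) predicted for one click short. The first click worked. Now back over the top and down behind the upright tab.

Call:
servo_tool(
  targets=[
    [-2.1,-0.1,0,0],
    [-4.2,-0.2,0,0],
    [-6.3,-0.2,0,0],
    [-6.3,-0.2,0,0],
    [-6.3,-0.2,2.5,0],
    [-6.3,-0.2,5,0],
    [-6.3,-0.2,6.2,0],
    [-6.3,-0.2,6.2,0],
  ],
)

```text
time: 5.52
tool_pos: [0.6107, 0.1409, 0.1011]
ee_rot: [-3.141, -0.001, 2.604]
wrist_force: [0.2, -0.5, 0.8]
width: 0.0007
finger_force: 0.1
```

```bash
python3 -c "
from h import *
o=get_obs();print(loc(o['tool_pos']),o['tool_pos'],o['wrist_force'])"
```

```text
[13.7 -0.8 42.1] [0.61074292 0.14087932 0.10107538] [ 0.21380404 -0.53316071  0.7594272 ]
```

Call:
servo_tool(
  targets=[
    [0.4,0,-0.2,0],
    [1.0,0,-0.2,0],
    [1.7,0,-0.2,0],
    [2.4,0,-0.2,0],
    [3.1,0,-0.2,0],
    [3.8,0,-0.2,0],
    [4.6,0,-0.2,0],
    [5.6,0,-0.2,0],
  ],
)

```text
time: 6.52
tool_pos: [0.5622, 0.17, 0.1034]
ee_rot: [-3.141, -0.0, 2.604]
wrist_force: [0.1, -1.2, 0.3]
width: 0.0004
finger_force: 0.0
```

Call:
servo_tool(
  targets=[
    [0.3,0,-1.5,0],
    [0.6,0,-4,0],
    [0.6,0,-6,0],
    [0.6,0,-6,0],
  ],
)

```text
time: 7.02
tool_pos: [0.5592, 0.1731, 0.1668]
ee_rot: [3.138, 0.005, 2.604]
wrist_force: [0.7, -0.2, 0.0]
width: 0.0004
finger_force: 0.0
```

```bash
python3 - <<'E'
from h import *
o=get_obs();p=o["tool_pos"];print(o["time"],loc(p),p,np.degrees(o["ee_rot"]))
ims=[]
for n,(u0,u1,v0,v1) in {"top":(240,360,150,270),"side":(205,325,250,340)}.items():
    im=snapshot(n);cv2.imwrite(f"pics/{n}3.png",im);ims.append(cv2.resize(im[v0:v1,u0:u1],(400,400*(v1-v0)//(u1-u0)),interpolation=cv2.INTER_CUBIC))
    if n=="side":
        h=cv2.cvtColor(im,cv2.COLOR_BGR2HSV);y=cv2.inRange(h,(20,120,80),(35,255,255));y[:260]=0;y[300:]=0;y[:,340:]=0;y[:,:260]=0
        m=cv2.moments(y);b=onz("side",m["m10"]/m["m00"],m["m01"]/m["m00"],.058);print("btn side",b,loc(b,C))
H=max(i.shape[0] for i in ims)
cv2.imwrite("pics/crop4.png",cv2.convertScaleAbs(np.hstack([cv2.copyMakeBorder(i,0,H-i.shape[0],0,0,0) for i in ims]),alpha=1.4))
print("red tip pred side",proj("side",ax+.045*Z))
E
```

```text
7.025 [-47.    0.4 107.8] [0.55924629 0.17309021 0.16683678] [179.7672178    0.26398554 149.17624133]
btn side [0.5372878  0.08515732 0.058     ] [-20.8 -41.3  58. ]
red tip pred side [250.91874224 275.49155418]
```

View pics/crop4.png

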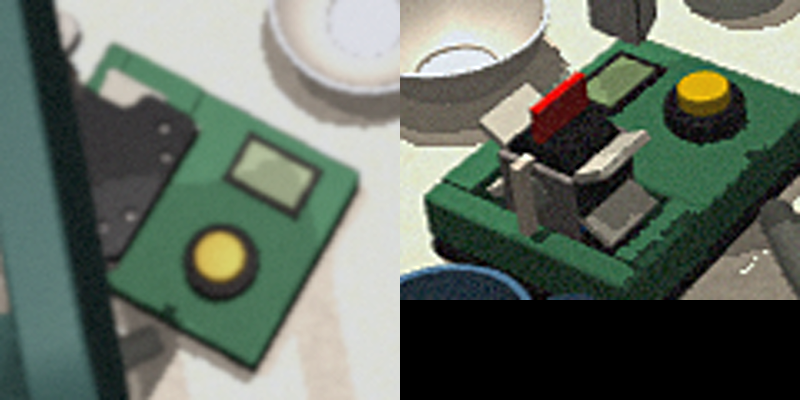

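The red tab is upright at (253,276) against (251,275.5) predicted, and the timer has not moved. Now move above the button.

Call:
servo_tool(
  targets=[
    [-0.8,-2.8,0,0],
    [-1.7,-5.7,0,0],
    [-2.5,-8.5,0,0],
    [-2.5,-8.5,3,0],
    [-2.5,-8.5,6,0],
    [-2.5,-8.5,8.5,0],
    [-2.5,-8.5,8.8,0],
    [-2.5,-8.5,8.8,0],
  ],
)

```text
time: 8.12
tool_pos: [0.5352, 0.0869, 0.0756]
ee_rot: [-3.141, -0.001, 2.604]
wrist_force: [-1.1, 0.0, 2.9]
width: 0.0006
finger_force: 0.8
```

```bash
python3 -c "
from h import *
o=get_obs();print(loc(o['tool_pos'],C),o['wrist_force'])"
```

```text
[-23.4 -40.9  75.6] [-1.09344231e+00  2.06702584e-03  2.93891042e+00]
```

Call:
servo_tool(
  targets=[
    [0,0,0.3,0],
    [0,0,0.6,0],
    [0,0,0.6,0],
  ],
)

```text
time: 8.5
tool_pos: [0.5363, 0.087, 0.0704]
ee_rot: [3.141, 0.002, 2.604]
wrist_force: [-0.1, 0.2, 4.4]
width: 0.0006
finger_force: 2.4
```

Call:
servo_tool(
  targets=[
    [0,0,0.2,0],
    [0,0,0.4,0],
    [0,0,0.4,0],
  ],
)

```text
time: 8.88
tool_pos: [0.5365, 0.087, 0.07]
ee_rot: [3.14, 0.003, 2.604]
wrist_force: [-7.3, -0.7, 19.1]
width: 0.0003
finger_force: 9.5
```

Force rose to 19 N with no further travel, so the button is bottomed. Let go and retreat upwards.

Call:
servo_tool(
  targets=[
    [0,0,-1,0],
    [0,0,-4,0],
    [0,0,-8,0],
    [0,0,-12,0],
    [0,0,-15,0],
    [0,0,-15,0],
    [0,0,-15,0],
    [0,0,-15,0],
  ],
)

```text
time: 9.88
tool_pos: [0.5347, 0.0869, 0.2129]
ee_rot: [-3.139, -0.003, 2.604]
wrist_force: [-0.1, 0.5, 0.0]
width: 0.0005
finger_force: 0.0
```

```bash
python3 - <<'E'
from h import *
o=get_obs();print(o["time"],o["tool_pos"],o["wrist_force"])
im=snapshot("side");h=cv2.cvtColor(im,cv2.COLOR_BGR2HSV);old=cv2.cvtColor(cv2.imread("pics/side3.png"),cv2.COLOR_BGR2HSV)
for nm,lo,hi in(("yellow",(20,120,80),(35,255,255)),("red",(0,180,90),(6,255,255))):
    for g in(old,h):
        y=cv2.inRange(g,lo,hi)[260:300,235:340];m=cv2.moments(y,True);print(nm,m["m00"],m["m10"]/m["m00"]+235,m["m01"]/m["m00"]+260)
cv2.imwrite("pics/end.png",cv2.resize(im[200:400,160:400],(720,600),interpolation=cv2.INTER_CUBIC))
E
```

```text
9.875 [0.53470492 0.08688901 0.212947  ] [-0.13183065  0.50946043  0.01239998]
yellow 117.0 295.37606837606836 275.5042735042735
yellow 115.0 295.30434782608694 275.46086956521737
red 45.0 251.42222222222222 277.5777777777778
red 41.0 251.3658536585366 277.5121951219512
```

View pics/end.png

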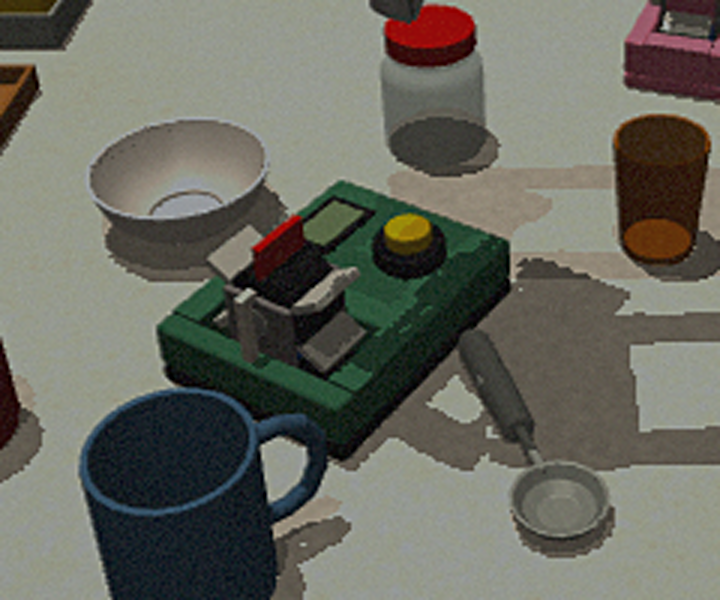

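The red tab is still upright and the button is up. The bottom reading was 4 mm higher than nominal, so I'll press once more and measure the button's travel by camera.

Call:
servo_tool(
  targets=[
    [0,0,4,0],
    [0,0,8,0],
    [0,0,12,0],
    [0,0,14,0],
    [0,0,14.6,0],
    [0,0,15.1,0],
    [0,0,15.1,0],
    [0,0,15.1,0],
  ],
)

```text
time: 10.92
tool_pos: [0.5332, 0.0867, 0.0698]
ee_rot: [-3.138, -0.003, 2.604]
wrist_force: [-16.3, -1.7, 29.3]
width: 0.0004
finger_force: 14.4
```

```bash
python3 - <<'E'
from h import *
o=get_obs();p=o["tool_pos"];print(p,o["wrist_force"])
im=snapshot("side");cv2.imwrite("pics/press.png",cv2.resize(im[240:310,250:340],(720,560),interpolation=cv2.INTER_CUBIC))
print("tip",proj("side",p-[0,0,.014]),"btn up",proj("side",[.538,.0868,.058]),"down",proj("side",[.538,.0868,.052]))
E
```

```text
[0.53321798 0.08672493 0.06976021] [-16.25726873  -1.70676964  29.33960707]
tip [297.65560175 277.09415624] btn up [294.87243303 276.05701333] down [295.06858233 278.79677369]
```

View pics/press.png

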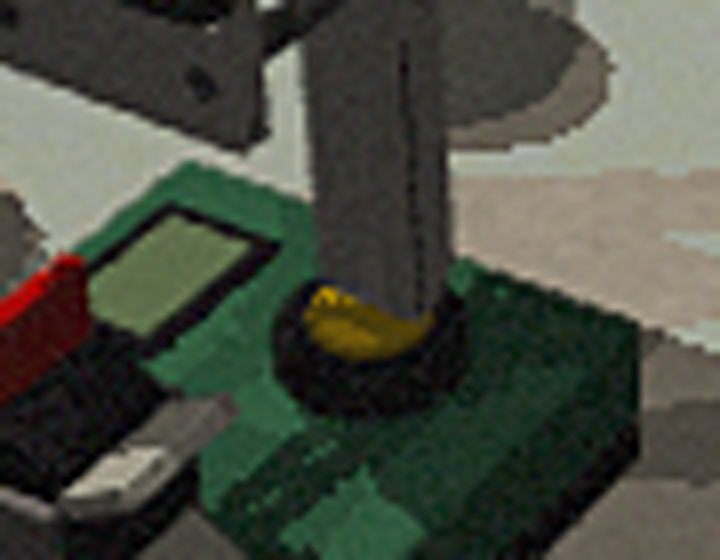

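The picture shows the finger on the button at about (380,320), with the yellow face sunk to the level of its ring: fully pressed. Release, check, and hand in.

Call:
servo_tool(
  targets=[
    [0,0,-0.6,0],
    [0,0,-2,0],
    [0,0,-7,0],
    [0,0,-12,0],
    [0,0,-15,0],
    [0,0,-15,0],
    [0,0,-15,0],
    [0,0,-15,0],
  ],
)

```text
time: 11.98
tool_pos: [0.5346, 0.0869, 0.2118]
ee_rot: [-3.139, -0.004, 2.604]
wrist_force: [0.7, -0.3, 0.0]
width: 0.0006
finger_force: 0.0
```

```bash
python3 - <<'E'
from h import *
o=get_obs();print(o["time"],o["tool_pos"],o["wrist_force"])
h=cv2.cvtColor(snapshot("side"),cv2.COLOR_BGR2HSV);ok=1
for lo,hi,u,v in(((20,120,80),(35,255,255),295.4,275.5),((0,180,90),(6,255,255),251.4,277.6)):
    m=cv2.moments(cv2.inRange(h,lo,hi)[260:300,235:340],True);a,b=m["m10"]/m["m00"]+235,m["m01"]/m["m00"]+260;print(a,b);ok&=abs(a-u)<2 and abs(b-v)<1.2
if ok: print(close_job())
E
```

```text
11.975 [0.53458584 0.08686207 0.21178716] [ 0.67422628 -0.3368899   0.0450196 ]
295.3304347826087 275.4347826086956
251.5897435897436 277.3076923076923
the job is handed in; nothing more can be done
None
```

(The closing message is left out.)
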